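# Slide a brass bar past a stake into its stock bay

### The arm

A 6-joint arm with a two-finger parallel gripper is mounted at the origin on the work surface. World frame = base frame: x ahead of the robot, y to its left, z up, the work surface at z = 0. Lengths are in mm, angles in rad, forces in N, time in s.
With the tool pointing down it reaches from about 250 to 850 mm from the base axis. Payload 12.5 kg.
Tool frame: the origin (TCP) lies on the centre line of the jaws, within the pads' length; the fingertips stand 17 mm ahead of it and the grasp point (between the pads) lies 2 mm behind it (arm.tip_extent is the distance from the TCP to the fingertips, in mm); z points along the fingers, y is the line along which they close (so a half turn about z gives the same grasp; the last joint's range is limited). The gripper opens to 93 mm and grips with 3 to 60 N. Pads are 15 mm wide; open, the fingers measure 128 mm over their backs; the gripper's body (75 mm by 188 mm) begins 65 mm behind the grasp point.
Start: joints at [1.146, 0.351, 1.652, -0, 1.139, -0.085], TCP at [183.282, 518.548, 235.633] pointing down, gripper open.
Joint ranges: [-2.75, 2.75], [-0.79, 2.1], [0.01, 2.65], [-1.57, 4.71], [0.07, 3.14], [-2.87, 2.87]. Speed limits (rad/s): [2.22, 2.22, 2.79, 3.14, 3.14, 3.14].

### API

Orientations are given as a 3x3 rotation matrix whose columns are the frame's x, y, z axes.
In Python, from workcell import status, viewer, hand_in, arm gives the robot as it stands. The module is installed in compiled form; this text tells all that it offers.
- The arm moves only by the tool jog_arm, never from a script. Its argument "steps" is a list of rows, each a list of 2 entries, a list of its own where there are three numbers: the shift along the tool's x, y, z in mm, then the turn, a rotation vector about the tool's x, y, z in degrees. In form: [[[dx, dy, dz], [ax, ay, az]], ...]. A call has 1 to 20 rows; each row shifts and turns the commanded pose from where the row before left it, along the tool's axes as they then stand; what a row does not reach is not made up. A row lasts 1/8 s, in which the tool goes at most 62.5 mm and 10.7 degrees, less where a joint would pass 70% of its speed; a pose out of reach is approached as far as the arm can. A call with a gripper value outside its range is refused whole. "fingers" is the finger opening in mm, from 0 to 93, set as the call begins (left out, the last holds). The fingers move at their own pace and stop on an object; "grip_force" is the grip in N (left out, the last holds). Time passes only in rows, so rows that do not move let the fingers close. It gives the time, the measured TCP pose, the force, the opening and the grip force at its end, in the units of the state.
- status.state(): the state, without advancing time (a new reading comes with each control period).
- viewer.capture(name): name is "scene" or "top" or "wrist"; returns a dict with "frame" (420x560x3 uint8, blue, green, red), "fx", "fy", "cx", "cy" (pixels), "extrinsics" (4x4, takes a point from camera to world coordinates); the wrist camera has in their place "tool_from_camera" (4x4, takes a point from camera to tool coordinates, whose origin is the TCP and whose axes are the flange's). Camera axes: x right, y up, looking along -z (the intrinsics and any distortion apply to the point x, -y, -z); pixel columns grow to the right and rows downward; lengths in mm; the calibration is good to about 2 mm. A picture is of the moment at which its call begins: read the wrist's pose just before it. There is no depth.
- hand_in(): hands the job in; it is judged then, once.
Trained networks look in a picture, given as the dict that the camera call returned (one of the last four; its "shot" number tells which), for a name from the list of things; names that differ only in an ending like _2 or _b are one class to them, and where a whole thing is asked for, a point or a joint stands for the part that bears it (a point fixed in the world has none). Each returns a list of dicts, best first, with "conf" (0 to 1); they miss things now and then, are a little off and sometimes report something else, mostly with a low value. They report only what shows in the picture. A call takes as long as a camera call. They do not tell look-alikes from the thing itself.
- viewer.outline_of(picture, name): "mask" (420x560 bool, what is visible of it).
- viewer.landmark_of(picture, name): "location" ([x, y, z] in mm, in world coordinates, good to about 4 mm: a listed point, or the origin of a listed thing).
The state is a dict: "clock": time; "joints": joint angles; "qvel": joint speeds; "joint_efforts": joint torques, N m; "tcp_pos": TCP position; "tool_rot": TCP orientation; "contact_force": force on the tool from outside, world axes, zero at the start; "wrist_torque": the same for the moment, N m; "gripper_width": finger opening in mm; "grip_force": force on a finger pad.
Only numpy, scipy, OpenCV 4.12 (cv2) and the standard library are available. Lean on these libraries where they do the work, as an engineer would, in place of code of your own. Each camera call takes 0.05 s, during which the arm holds its last target. There are 200 camera calls.

### The job

Put the loose brass bar away in the stock bay, the open-fronted space between the two wooden cheeks of the punch block. It is too long to go straight in past the steel stake, so slide it along the bench with your fingertips, never lifting it: push the end on the stake's side in behind the stake first, then push the other end in, until the bar lies flat against the block between the cheeks. Leave the other tools on the bench where they are, and leave the bar free of your hand.

Things in the scene. Friction and masses are not known exactly. Their poses are not given: they have to be found in the camera images.
- bay: Pale wooden punch block fixed to the bench, 62 mm deep, 316 long, 22 high; seven steel punches (tops 61 mm above the bench) stand on it 40 mm behind its front face. Two cheeks run forward at its ends; between them is the stock bay, 280 mm long, open in front and above, floored by the bench. Origin: bench height, front face, mid-length. x into the block (away from the robot), y to the left, z up.
- cheek_left (a point): Front inner corner of the bay's left cheek at bench height, at x = -51 mm, y = +140 mm in the bay's frame. The cheek is wood, 18 mm thick, 22 mm high, and runs from here back to the block's front face.
- cheek_right (a point): Front inner corner of the bay's right cheek at bench height, at x = -51 mm, y = -140 mm in the bay's frame. The cheek is wood, 18 mm thick, 22 mm high, and runs from here back to the block's front face.
- stake: Steel dome stake fixed upright at the bay's mouth: round stem 18 mm in diameter, domed head 26 mm in diameter from 43 to 61 mm above the bench. Origin: its axis at bench height. In the bay's frame at about x = -50 and y = +85 or -85 mm, in one of two socket plates; the empty one is level with the bench and hinders nothing. Clear gap from stem to block face about 41 mm.
- bar: The loose plain brass bar, 240 mm long (its y), 24 mm wide (its x), 14 mm high, about 0.7 kg (hidden variation of a fifth), lying flat on the bench between the robot and the bay, roughly along the bay. Sliding all of it takes about 3 to 6 N, swinging one end round about half that. Origin: centre of its underside.
- bar_left (a point): Centre of the bar's left (+y) end face, 7 mm above its underside, 120 mm from the bar's middle.
- bar_right (a point): Centre of the bar's right (-y) end face, 7 mm above its underside, 120 mm from the bar's middle.
- pot: Bystander: open white plastic pot, 56 mm in diameter, 40 mm high, left of the bay. Origin: centre of its underside.
- spool: Bystander: steel spool of wire standing upright, 44 mm in diameter, 44 mm high, to the left. Origin: centre of its underside.
- block: Bystander: square steel bench block, 65 x 65 x 19 mm, to the right. Origin: centre of its underside.
- jar: Bystander: amber jar with a black cap, 52 mm in diameter, 66 mm high, right of the bay. Origin: centre of its underside.
- pliers: Bystander: green-handled pliers lying flat between the robot and the bar, 145 mm long along their y, 40 mm wide, 12 mm high. Origin: on the bench under their middle.
- clamp: Bystander: wooden ring clamp with leather ends lying flat, 104 mm long (y), 30 mm wide, 17 mm high, to the right. Origin: centre of its underside.
- caliper: Bystander: small steel sliding caliper lying flat, 135 mm long (y), 10 mm high, to the left. Origin: on the bench under its middle.
Things that resemble listed ones, but are neither listed nor needed, are in the scene too. Of the things that look like the bar, the largest one is meant.

How it is judged:
By the outcome, as a careful person would: the job done as asked, in the order asked, and still so for the second after the job is handed in, with the robot touching nothing.
It also fails if it takes over 67 s, if anything falls off the work surface, if the arm or the gripper's body presses on something with over 40 N, if the wrist force passes 120 N, or if a joint passes its speed limit or range.

## Working session

There is one attempt and no reset: what is moved stays moved. The work goes in short steps, Python scripts to look and compute and a tool call to move; the robot and the scene stay as the last step left them, time stands still between calls to the robot, and variables do not carry over. Pictures are saved under pics/ and viewed, at most 10 in all, crops included, and the job is handed in when it is done.

Besides the shell and the picture viewer there is one more tool, called as name(argument=value, ...) on one line, values as JSON. jog_arm: Moves the arm, as the interface text tells. Its arguments: {"type":"object","properties":{"steps":{"type":"array","items":{"type":"array"}},"fingers":{"type":"number"},"grip_force":{"type":"number"}},"required":["steps"]}

```bash
mkdir -p pics; cat > h.py <<'E'
import numpy as np, cv2
from workcell import status, viewer, arm
def px2w(p,u,v,z):
    E=np.array(p["extrinsics"]); d=np.array([(u-p["cx"])/p["fx"],-(v-p["cy"])/p["fy"],-1.])
    d=E[:3,:3]@d; o=E[:3,3]; return o+d*(z-o[2])/d[2]
def w2px(p,w):
    E=np.linalg.inv(np.array(p["extrinsics"])); c=E[:3,:3]@np.array(w,float)+E[:3,3]
    return p["cx"]+p["fx"]*c[0]/-c[2], p["cy"]-p["fy"]*c[1]/-c[2]
E
python3 - <<'E'
from h import *
np.set_printoptions(precision=1,suppress=True)
s=status.state();print(s["clock"],s["tcp_pos"],np.array(s["tool_rot"]).round(2).tolist(),s["contact_force"])
for n in ["top","scene"]:
    p=viewer.capture(n);cv2.imwrite(f"pics/{n}0.png",p["frame"])
    print(n,{k:v for k,v in p.items() if k not in("frame","extrinsics")},np.array(p["extrinsics"])[:3,3])
    for t in ["bay","cheek_left","cheek_right","stake","bar","bar_left","bar_right","pot","spool","block","jar","pliers","clamp","caliper"]:
        print(t,[(np.array(r["location"]),round(r["conf"],2)) for r in viewer.landmark_of(p,t)[:3]])
E
```

```text
0.0 [183.1 518.2 235.1] [[-0.94, 0.33, -0.0], [0.33, 0.94, -0.0], [0.0, -0.0, -1.0]] [ 0.1 -0.5  0.6]
top {'fx': 403.7011637701862, 'fy': 403.7011637701862, 'cx': 275.0371880952467, 'cy': 209.57354812848578, 'shot': 1} [437.5  -8.6 888.7]
bay [(array([640.9,  50.7,  -0.8]), 0.77)]
cheek_left [(array([611.1, 197.4,   2.2]), 0.9), (array([580. , -26.5,  -1.9]), 0.66)]
cheek_right [(array([565.1, -82. ,  -2.4]), 0.92)]
stake [(array([577.4, -23.9,  -1.7]), 0.7)]
bar [(array([338.6, -76.8,   1.4]), 0.87), (array([283.5, 226. ,   0.2]), 0.67)]
bar_left [(array([529. , 203.5,   7.8]), 0.85), (array([411.4, -33.7,   2.1]), 0.72), (array([304. , 150.3,   2. ]), 0.59)]
bar_right [(array([259.2, 313.4,   9.4]), 0.85), (array([ 264. , -124.5,    4.8]), 0.81), (array([476.5, -34.2,   7.6]), 0.8)]
pot [(array([675.4, 290.1,  -1.6]), 0.96)]
spool [(array([573.4, 353.3,   0.7]), 0.79)]
block [(array([572.4, 354.8,   0.6]), 0.74), (array([ 503.5, -236.7,    1.4]), 0.65)]
jar [(array([ 604.2, -197.6,    2.5]), 0.82), (array([ 506.9, -239.6,   -1.7]), 0.39)]
pliers [(array([405.9, 109.3,   0.6]), 0.8)
[... 727 characters left out ...]
7.6,   7.4]), 0.78)]
bar_right [(array([256.9, 310.6,   3. ]), 0.89), (array([477.9, -33.2,  10.1]), 0.81), (array([ 258.8, -123. ,    3.4]), 0.74)]
pot [(array([673.2, 286.6,  -0.5]), 0.62), (array([638.1,  51. ,   7.2]), 0.24)]
spool [(array([572.9, 356.4,   1. ]), 0.9), (array([529.9, 205. ,   4.7]), 0.18)]
block [(array([ 506.5, -235.3,   -1.1]), 0.82)]
jar [(array([ 599.6, -201.4,   -1.3]), 0.67), (array([568.7, -81. ,   1.3]), 0.24)]
pliers [(array([ 401.2, -206.8,    2.1]), 0.71), (array([406.3, 105.1,   1.9]), 0.61), (array([673.2, 286.4,   0.4]), 0.29)]
clamp [(array([ 397.9, -210.1,    2.5]), 0.7)]
caliper [(array([463.2, 356.8,   4.4]), 0.85), (array([481.3, -30.4,  11.3]), 0.65)]
```

```bash
python3 - <<'E'
import cv2
a=cv2.imread("pics/top0.png");cv2.imwrite("pics/top0c.png",cv2.resize(a,(784,588)))
E
```

```text
(no output)
```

View pics/top0c.png

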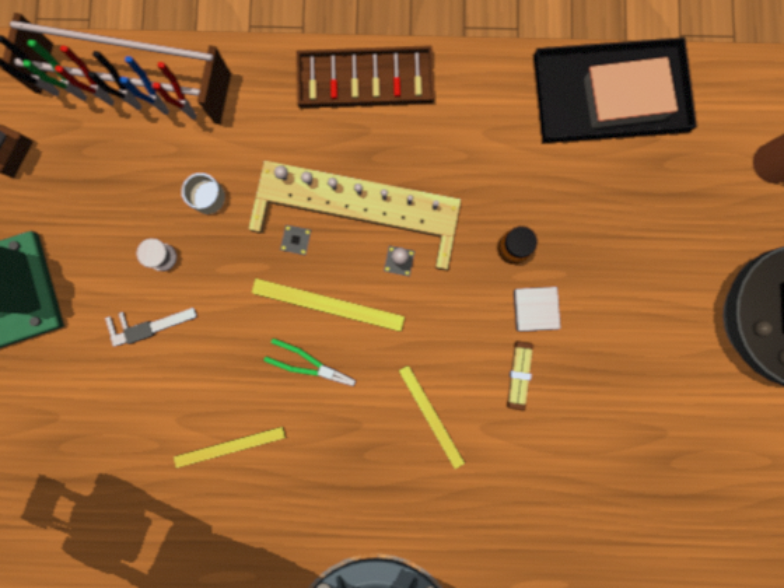

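View pics/scene0.png

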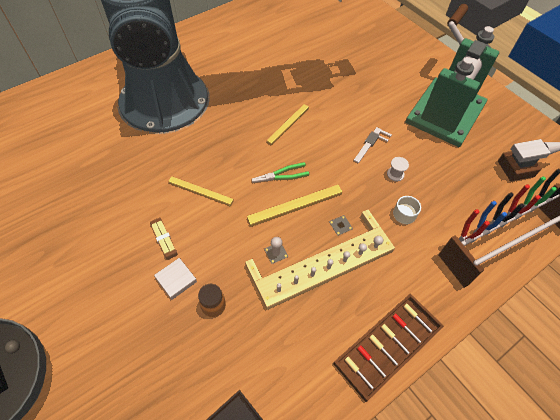

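The top view shows the bar at about (328,304) px and the stake at the bay's right socket, about (400,258). The left socket at (295,240) is empty. The pliers lie nearer the robot at about (310,362), and the two smaller yellow bars are look-alikes. Next I'll refine the poses.

```bash
cat >> h.py <<'E'
def near(lst,ref,r=40):
    return [np.array(q["location"]) for q in lst if np.hypot(*(np.array(q["location"])[:2]-ref[:2]))<r and q["conf"]>.3]
def barfit(p,ref):
    out=None
    for q in viewer.outline_of(p,"bar"):
        m=q["mask"].astype(np.uint8); v,u=np.nonzero(m)
        if len(u)<50: continue
        c=px2w(p,u.mean(),v.mean(),12)
        if np.hypot(*(c[:2]-ref))>60: continue
        cs,_=cv2.findContours(m,cv2.RETR_EXTERNAL,cv2.CHAIN_APPROX_NONE); cs=max(cs,key=cv2.contourArea)[:,0]
        w=np.array([px2w(p,a,b,13)[:2] for a,b in cs],np.float32)
        r=cv2.minAreaRect(w); bp=cv2.boxPoints(r)
        e=[(bp[i]+bp[(i+1)%4])/2 for i in range(4)]
        i=0 if np.hypot(*(e[0]-e[2]))>np.hypot(*(e[1]-e[3])) else 1
        a,b=e[i],e[i+2]
        if a[1]<b[1]: a,b=b,a
        return np.array(a),np.array(b),sorted(r[1])   # left,right ends
E
python3 - <<'E'
from h import *
np.set_printoptions(precision=1,suppress=True)
L=dict(cheek_left=(613,197),cheek_right=(566,-80),bay=(640,50),stake=(578,-23),bar=(504,84),bar_left=(530,206),bar_right=(477,-33))
acc={k:[] for k in L}
for n in ["top","scene","top","scene"]:
    p=viewer.capture(n)
    print(n,barfit(p,(504,84)))
    for t in L: acc[t]+=near(viewer.landmark_of(p,t),np.array(L[t]),25)
    if n=="top":
        q=[o for o in viewer.outline_of(p,"pliers")][:1]
        for o in q:
            v,u=np.nonzero(o["mask"]); w=np.array([px2w(p,a,b,6) for a,b in zip(u,v)]); print("pliers",w.min(0),w.max(0))
for t in acc: print(t,np.array(acc[t]).mean(0),np.array(acc[t]).std(0),len(acc[t]))
print(status.state()["clock"])
E
```

```text
top (array([532. , 201.6], dtype=float32), array([473.7, -34.7], dtype=float32), [33.105255126953125, 243.44012451171875])
pliers [379.5  43.2   6. ] [446.1 179.1   6. ]
scene (array([530.5, 204.3], dtype=float32), array([480.5, -30.6], dtype=float32), [32.78477096557617, 240.13475036621094])
top (array([529. , 203.3], dtype=float32), array([475.3, -31.9], dtype=float32), [27.126808166503906, 241.24374389648438])
pliers [379.5  41.    6. ] [444.  179.1   6. ]
scene (array([532.2, 204.7], dtype=float32), array([478.3, -31.4], dtype=float32), [32.40288543701172, 242.15835571289062])
cheek_left [614.2 197.7  -1. ] [1.7 1.8 0.7] 3
cheek_right [566.6 -79.8   0. ] [1.3 1.2 0.8] 4
bay [640.   50.2   3.1] [1.2 1.7 1.6] 4
stake [577.9 -24.7  -1.4] [1.9 1.9 1. ] 4
bar [504.   85.1  -1.3] [0.7 3.4 3.1] 4
bar_left [531.2 205.    5.7] [1.4 0.8 0.8] 3
bar_right [477.7 -32.9   9.6] [2.1 1.9 1.4] 4
3.4
```

jog_arm(steps=[[[0,0,0],[0,0,-6.6]],[[-31.4,-39,9],[0,0,0]],[[-31.4,-39,9],[0,0,0]],[[-31.4,-39,9],[0,0,0]],[[-31.4,-39,9],[0,0,0]],[[-31.4,-39,9],[0,0,0]],[[-31.4,-39,9],[0,0,0]],[[-31.4,-39,9],[0,0,0]],[[-31.4,-39,9],[0,0,0]],[[-31.4,-39,9],[0,0,0]],[[-31.4,-39,9],[0,0,0]],[[-31.4,-39,9],[0,0,0]],[[-31.4,-39,9],[0,0,0]],[[-31.4,-39,9],[0,0,0]],[[0,0,0],[0,0,0]]], fingers=0, grip_force=20)

```text
clock: 5.28
tcp_pos: [469.2, -69.0, 118.1]
tool_rot: [[-0.974, 0.226, 0.0], [0.226, 0.974, -0.0], [-0.0, -0.0, -1.0]]
contact_force: [0.4, 0.3, -0.0]
gripper_width: 0.6
grip_force: 0.0
```

```bash
cat >> h.py <<'E'
O=np.array([640.3,50.3]); PSI=-9.7
def rot(d): a=np.radians(d); return np.array([[np.cos(a),-np.sin(a)],[np.sin(a),np.cos(a)]])
def bay(w): return rot(PSI).T@(np.array(w)[:2]-O)
def tool():
    s=status.state(); R=np.array(s["tool_rot"]); t=np.array(s["tcp_pos"])
    psi=np.degrees(np.arctan2(-R[0,1],R[1,1])); return bay(t),t[2],psi-PSI,s
def show():
    b,z,th,s=tool(); print("t %.2f tool bay (%.1f,%.1f) z %.1f th %.1f F %s w %.1f"%(s["clock"],*b,z,th,np.round(s["contact_force"],1),s["gripper_width"]))
def go(x,y,z=None,th=None):
    "shift in current tool axes to bay (x,y), height z; turn (deg about tool z) to th"
    b,zz,t0,s=tool(); d=rot(t0).T@(np.array([x,y])-b)
    print("go: dx %.1f dy %.1f dz %.1f turn %.1f"%(-d[0],d[1],0 if z is None else zz-z,0 if th is None else -(th-t0)))
def bar(n=2,ref=(504,85)):
    "bar in the bay frame, averaged from top and scene"
    l=[];r=[]
    for c in ["top","scene"]*n:
        p=viewer.capture(c); f=barfit(p,np.array(ref))
        if f and 225<f[2][1]<255: l.append(bay(f[0]));r.append(bay(f[1]))
    a,b=np.mean(l,0),np.mean(r,0); d=a-b
    print("bar c",np.round((a+b)/2,1),"th %.1f"%np.degrees(np.arctan2(-d[0],d[1])),"L",a.round(1),"R",b.round(1),"n",len(l),"sd",np.std(l,0).round(1),np.std(r,0).round(1))
E
python3 - <<'E'
from h import *
show(); print(bay((504.3,85.5)),bay((477.7,-32.9)),bay((577.9,-24.7)),bay((571,355)))
go(-147,-144,22,-3)
p=viewer.capture("top");cv2.imwrite("pics/t1.png",p["frame"])
E
```

```text
t 5.28 tool bay (-148.6,-146.4) z 118.1 th -3.4 F [ 0.4  0.3 -0. ] w 0.6
[-139.98649796   11.78220649] [-146.25706769 -109.40690175] [-48.871193   -84.44149747] [-119.64796436  288.66753303]
go: dx -1.5 dy 2.5 dz 96.1 turn -0.4
```

jog_arm(steps=[[[-2,0,48],[0,0,0]],[[0,0,36],[0,0,0]],[[0,0,12],[0,0,0]],[[0,8,0],[0,0,0]],[[0,6,0],[0,0,0]],[[0,6,0],[0,0,0]],[[0,6,0],[0,0,0]],[[0,6,0],[0,0,0]],[[0,6,0],[0,0,0]],[[0,6,0],[0,0,0]],[[0,6,0],[0,0,0]],[[0,5,0],[0,0,0]],[[0,0,0],[0,0,0]]])

```text
clock: 6.95
tcp_pos: [483.0, -13.2, 23.0]
tool_rot: [[-0.975, 0.223, 0.001], [0.223, 0.975, -0.0], [-0.001, 0.0, -1.0]]
contact_force: [-0.7, -1.6, 5.9]
gripper_width: 0.4
grip_force: 2.2
```

```bash
python3 - <<'E'
from h import *
show(); bar(1,(512,120))
E
```

```text
t 6.95 tool bay (-144.3,-89.1) z 23.0 th -3.2 F [-0.7 -1.6  5.9] w 0.4
bar c [-137.4   45.1] th -3.6 L [-130.   163.6] R [-144.9  -73.4] n 1 sd [0. 0.] [0. 0.]
```

jog_arm(steps=[[[0,-6,0],[0,0,0]],[[0,-2,-40],[0,0,0]],[[17,48,0],[0,0,0]],[[17,48,0],[0,0,0]],[[0,47,0],[0,0,0]],[[0,0,0],[0,0,0.3]],[[0,0,30],[0,0,0]],[[0,0,10],[0,0,0]],[[0,0,0],[0,0,0]]], fingers=93)

```text
clock: 8.28
tcp_pos: [479.0, 125.0, 22.2]
tool_rot: [[-0.974, 0.229, -0.002], [0.229, 0.974, -0.0], [0.002, -0.001, -1.0]]
contact_force: [-0.4, 0.5, 0.1]
gripper_width: 85.5
grip_force: 0.0
```

```bash
python3 - <<'E'
from h import *
show(); bar(2,(514,120))
p=viewer.capture("top");cv2.imwrite("pics/t2.png",cv2.resize(p["frame"][80:330,80:440],None,fx=2,fy=2))
E
```

```text
t 8.28 tool bay (-171.6,46.5) z 22.2 th -3.5 F [-0.4  0.5  0.1] w 85.5
bar c [-137.6   42.9] th -3.1 L [-131.3  162.3] R [-144.   -76.4] n 2 sd [0.4 0.9] [0.3 0.5]
```

View pics/t2.png

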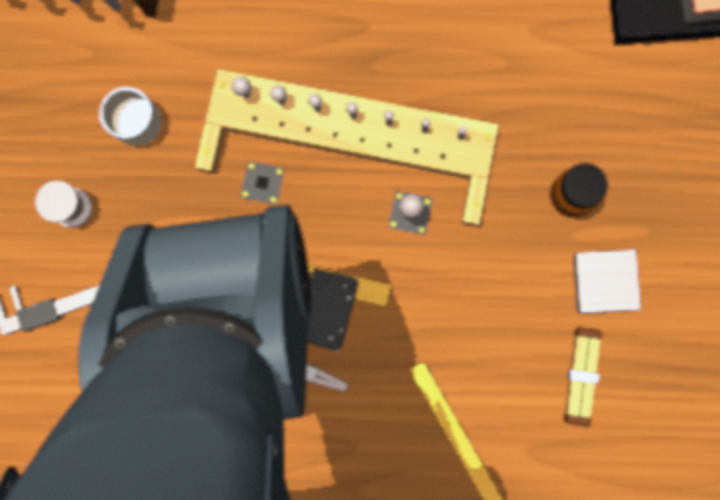

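jog_arm(steps=[[[-9,0,0],[0,0,0]],[[-5,0,0],[0,0,0]],[[-5,0,0],[0,0,-3]],[[-5,0,0],[0,0,-3]],[[-5,0,0],[0,0,-3]],[[-5,0,0],[0,0,-3]],[[-5,0,0],[0,0,-3]],[[-5,0,0],[0,0,-3]],[[0,0,0],[0,0,0]]])

```text
clock: 9.85
tcp_pos: [523.3, 119.4, 22.5]
tool_rot: [[-0.996, -0.084, 0.0], [-0.084, 0.996, 0.0], [-0.0, -0.0, -1.0]]
contact_force: [0.0, -0.3, -0.4]
gripper_width: 93.1
grip_force: 0.0
```

```bash
python3 - <<'E'
from h import *
show()
for i in range(2):
  p=viewer.capture("scene")
  for r in viewer.outline_of(p,"bar"):
    v,u=np.nonzero(r["mask"]); print(round(r["conf"],2),len(u),bay(px2w(p,u.mean(),v.mean(),12)).round(0))
  f=barfit(p,np.array((535,125)))
  if f: print(bay(f[0]),bay(f[1]),f[2])
  for t in ["bar_left","bar_right","bar"]: print(t,[bay(q["location"]).round(0).tolist() for q in viewer.landmark_of(p,t)])
E
```

```text
t 9.85 tool bay (-127.0,48.4) z 22.5 th 14.5 F [ 0.  -0.3 -0.4] w 93.1
0.66 528 [-273. -174.]
0.52 107 [-353.   61.]
bar_left [[-213.0, -122.0], [-133.0, 170.0], [-345.0, 44.0]]
bar_right [[-73.0, -69.0], [-345.0, -235.0]]
bar [[-280.0, -174.0], [-101.0, 52.0], [-133.0, 173.0], [-382.0, 117.0], [4.0, -255.0]]
0.94 465 [-273. -175.]
0.91 976 [-103.   48.]
[-132.59325227  169.23118028] [-74.68560749 -61.77478342] [28.802894592285156, 238.15342712402344]
bar_left [[-214.0, -120.0], [-130.0, 171.0], [-343.0, 42.0]]
bar_right [[-71.0, -69.0], [-346.0, -235.0]]
bar [[-281.0, -173.0], [-102.0, 49.0], [-384.0, 117.0], [-240.0, 17.0]]
```

jog_arm(steps=[[[4,0,0],[0,0,0]],[[0,-45,0],[0,0,0]],[[-4,0,0],[0,0,0]],[[-4.7,0,0],[0,0,-3]],[[-4.7,0,0],[0,0,-3]],[[-4.7,0,0],[0,0,-3]],[[-4.7,0,0],[0,0,-3]],[[-2.4,0,0],[0,0,-1.5]],[[0,0,0],[0,0,0]]])

```text
clock: 11.58
tcp_pos: [547.4, 78.8, 22.6]
tool_rot: [[-0.949, -0.314, 0.0], [-0.314, 0.949, 0.0], [-0.0, 0.0, -1.0]]
contact_force: [0.2, -0.3, 0.0]
gripper_width: 93.2
grip_force: 0.0
```

```bash
cat >> h.py <<'E'
def fit2(cams=("scene","top"),ref=(-90,50)):
    "bar from ends' landmarks and mask, bay frame; prints all"
    w=rot(PSI)@np.array(ref,float)+O
    for c in cams:
        p=viewer.capture(c); f=barfit(p,w)
        if f:
            a,b=bay(f[0]),bay(f[1]);d=a-b;print(c,"fit c",((a+b)/2).round(1),"th %.1f"%np.degrees(np.arctan2(-d[0],d[1])),a.round(1),b.round(1),np.round(f[2],0))
        for t in ["bar_left","bar_right"]: print(" ",t,[bay(q["location"]).round(0).tolist() for q in viewer.landmark_of(p,t) if bay(q["location"])[0]>-205])
E
python3 - <<'E'
from h import *
show(); fit2(("scene","top","scene"))
E
```

```text
t 11.57 tool bay (-96.4,12.5) z 22.6 th 28.0 F [ 0.2 -0.3  0. ] w 93.2
scene fit c [-93.7  61.2] th 26.2 [-147.8  171.1] [-39.5 -48.7] [ 27. 245.]
  bar_left [[-149.0, 170.0], [-5.0, 237.0], [-195.0, -295.0]]
  bar_right [[-40.0, -48.0]]
  bar_left []
  bar_right []
scene fit c [-93.4  60.7] th 26.6 [-148.2  169.8] [-38.7 -48.4] [ 28. 244.]
  bar_left [[-148.0, 171.0]]
  bar_right [[-40.0, -47.0]]
```

jog_arm(steps=[[[10,0,0],[0,0,0]],[[0,0,-48],[0,0,0]],[[0,48,0],[0,0,0]],[[0,48,0],[0,0,0]],[[-16,48,0],[0,0,0]],[[-20,47,0],[0,0,1]],[[0,0,0],[0,0,0]],[[0,0,0],[0,0,0]]], fingers=0)

```text
clock: 13.18
tcp_pos: [511.4, 267.2, 70.4]
tool_rot: [[-0.954, -0.298, -0.001], [-0.298, 0.954, -0.001], [0.001, -0.0, -1.0]]
contact_force: [0.1, 0.3, -0.5]
gripper_width: 17.5
grip_force: 0.0
```

```bash
python3 - <<'E'
from h import *
show(); fit2(("scene","top"))
E
```

```text
t 13.18 tool bay (-163.6,192.1) z 70.4 th 27.1 F [ 0.1  0.3 -0.5] w 17.5
scene fit c [-93.6  61.7] th 26.6 [-149.   172.3] [-38.2 -48.9] [ 29. 247.]
  bar_left [[-146.0, 174.0]]
  bar_right [[-38.0, -46.0]]
top fit c [-89.2  43. ] th 26.0 [-134.7  136.1] [-43.7 -50.1] [ 30. 207.]
  bar_left [[-83.0, -307.0], [-42.0, -50.0]]
  bar_right [[-39.0, -50.0], [-96.0, 61.0]]
```

jog_arm(steps=[[[-2.5,0,0],[0,0,0]],[[0,0,30],[0,0,0]],[[0,0,18],[0,0,0]],[[0,0,0],[0,0,0]],[[0,-8,0],[0,0,0]],[[0,-5,0],[0,0,0]],[[0,-5,0],[0,0,0]],[[0,-5,0],[0,0,0]],[[0,-5,0],[0,0,0]],[[0,-5,0],[0,0,0]],[[0,-5,0],[0,0,0]],[[0,-5,0],[0,0,0]],[[0,-5,0],[0,0,0]],[[0,-5,0],[0,0,0]],[[0,-5,0],[0,0,0]],[[0,0,0],[0,0,0]]])

```text
clock: 15.58
tcp_pos: [532.2, 213.1, 23.2]
tool_rot: [[-0.955, -0.298, 0.001], [-0.298, 0.955, 0.0], [-0.001, -0.0, -1.0]]
contact_force: [0.4, 1.7, 6.2]
gripper_width: 0.3
grip_force: 2.4
```

```bash
python3 - <<'E'
from h import *
show(); fit2(("scene","top"),(-72,15))
p=viewer.capture("scene");cv2.imwrite("pics/s3.png",cv2.resize(p["frame"][150:350,190:450],None,fx=3,fy=3))
E
```

```text
t 15.57 tool bay (-134.0,142.3) z 23.2 th 27.0 F [0.4 1.7 6.2] w 0.3
scene fit c [-69.3  11.8] th 26.3 [-118.5  111.4] [-20.1 -87.8] [ 29. 222.]
  bar_left [[-129.0, 130.0]]
  bar_right [[-19.0, -87.0]]
top fit c [-62.  -10.9] th 25.7 [-99.3  66.4] [-24.7 -88.3] [ 29. 172.]
  bar_left [[-128.0, 132.0], [-52.0, -142.0]]
  bar_right [[-20.0, -88.0]]
```

View pics/s3.png

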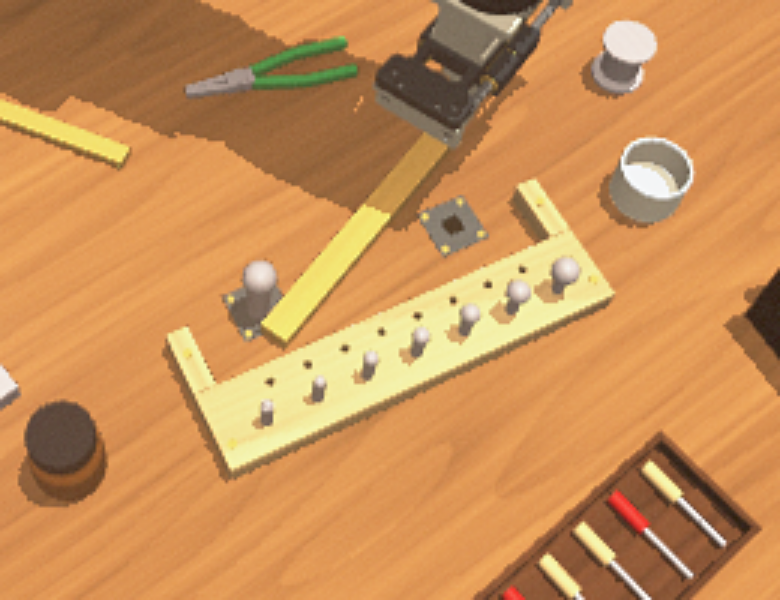

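The picture shows the bar's right end, at about (280,330) px, inside the bay's mouth just behind the stake at (262,300). It touches neither the stake nor the block. I'll continue the axial push.

jog_arm(steps=[[[0,-5,0],[0,0,0]],[[0,-5,0],[0,0,0]],[[0,-4,0],[0,0,0]],[[0,-3,0],[0,0,0]],[[0,0,0],[0,0,0]]])

```text
clock: 16.65
tcp_pos: [537.2, 197.0, 23.2]
tool_rot: [[-0.955, -0.298, 0.001], [-0.298, 0.955, 0.0], [-0.001, 0.0, -1.0]]
contact_force: [-0.6, 3.4, 5.3]
gripper_width: 0.4
grip_force: 3.0
```

```bash
python3 - <<'E'
from h import *
show(); fit2(("scene","top","scene"),(-66,10))
E
```

```text
t 16.65 tool bay (-126.3,127.3) z 23.2 th 27.0 F [-0.6  3.4  5.3] w 0.4
scene fit c [-61.4  -2.8] th 26.1 [-108.9   94.4] [ -13.9 -100.1] [ 26. 217.]
  bar_left [[-124.0, 117.0]]
  bar_right []
top fit c [-54.9 -27. ] th 25.5 [-91.9  50.6] [ -17.9 -104.5] [ 29. 172.]
  bar_left [[-122.0, 116.0]]
  bar_right [[-11.0, -104.0]]
scene fit c [-61.   -3.5] th 26.0 [-108.7   94.5] [ -13.2 -101.5] [ 30. 218.]
  bar_left [[-120.0, 117.0], [2.0, -257.0]]
  bar_right [[-13.0, -103.0], [-49.0, 142.0]]
```

jog_arm(steps=[[[0,8,0],[0,0,0]],[[31,0,0],[0,0,0]],[[0,-28,0],[0,0,0]],[[0,-26,0],[0,0,0]],[[-8,0,0],[0,0,0]],[[-6.6,0,0],[0,0,2.4]],[[-6.6,0,0],[0,0,2.4]],[[-6.6,0,0],[0,0,2.4]],[[-6.6,0,0],[0,0,2.4]],[[-6.6,0,0],[0,0,2.4]],[[0,0,0],[0,0,0]]])

```text
clock: 18.62
tcp_pos: [560.7, 154.4, 22.4]
tool_rot: [[-0.996, -0.094, -0.0], [-0.094, 0.996, -0.0], [0.0, -0.0, -1.0]]
contact_force: [0.4, -0.1, -0.3]
gripper_width: 0.5
grip_force: 0.0
```

```bash
python3 - <<'E'
from h import *
show(); fit2(("scene","top","scene"),(-55,0))
E
```

```text
t 18.62 tool bay (-96.0,89.2) z 22.4 th 15.1 F [ 0.4 -0.1 -0.3] w 0.5
scene fit c [-52.2  12.4] th 13.9 [-81.3 130.3] [ -23.1 -105.5] [ 30. 243.]
  bar_left [[-82.0, 127.0]]
  bar_right [[-22.0, -109.0]]
top fit c [-40.5 -49.9] th 14.6 [-55.8   9.1] [ -25.1 -109. ] [ 30. 122.]
  bar_left []
  bar_right [[-19.0, -110.0]]
scene fit c [-51.  12.] th 14.8 [-81.8 128.7] [ -20.1 -104.7] [ 29. 241.]
  bar_left [[-81.0, 130.0]]
  bar_right [[-20.0, -109.0]]
```

jog_arm(steps=[[[6,0,0],[0,0,0]],[[0,31,0],[0,0,0]],[[0,31,0],[0,0,0]],[[-29,0,0],[0,0,0]],[[0,-8,0],[0,0,0]],[[0,-5,0],[0,0,0]],[[0,-4,0],[0,0,0]],[[0,-5,0],[0,0,0]],[[0,0,0],[0,0,0]]])

```text
clock: 20.35
tcp_pos: [579.7, 194.9, 22.7]
tool_rot: [[-0.996, -0.093, -0.0], [-0.093, 0.996, -0.0], [0.0, -0.0, -1.0]]
contact_force: [-0.1, 0.3, -0.6]
gripper_width: 0.3
grip_force: 0.2
```

```bash
python3 - <<'E'
from h import *
show(); fit2(("scene","top","scene"),(-50,0))
E
```

```text
t 20.35 tool bay (-84.1,132.4) z 22.7 th 15.0 F [-0.1  0.3 -0.6] w 0.3
  bar_left [[-81.0, 119.0]]
  bar_right [[-20.0, -115.0], [-9.0, 240.0]]
  bar_left [[-80.0, 116.0]]
  bar_right [[-17.0, -119.0]]
scene fit c [-49.5   2.3] th 14.4 [-79.9 120.8] [ -19.  -116.1] [ 31. 245.]
  bar_left [[-80.0, 117.0]]
  bar_right [[-17.0, -116.0]]
```

jog_arm(steps=[[[0,7,0],[0,0,0]],[[28,0,0],[0,0,0]],[[0,-30,0],[0,0,0]],[[0,-29,0],[0,0,0]],[[-8,0,0],[0,0,0]],[[-6.5,0,0],[0,0,1.8]],[[-6.5,0,0],[0,0,1.9]],[[-6.5,0,0],[0,0,1.9]],[[-6.5,0,0],[0,0,1.9]],[[-6.5,0,0],[0,0,1.9]],[[-6.5,0,0],[0,0,1.9]],[[-6.5,0,0],[0,0,1.9]],[[-6.5,0,0],[0,0,1.8]],[[0,0,0],[0,0,0]]])

```text
clock: 22.7
tcp_pos: [617.3, 140.5, 22.7]
tool_rot: [[-0.986, 0.169, 0.001], [0.169, 0.986, 0.0], [-0.001, 0.0, -1.0]]
contact_force: [-0.6, -0.3, 0.2]
gripper_width: 0.7
grip_force: 0.0
```

```bash
python3 - <<'E'
from h import *
show(); fit2(("scene","top","scene"),(-25,0))
p=viewer.capture("scene");cv2.imwrite("pics/s4.png",cv2.resize(p["frame"][150:350,190:450],None,fx=3,fy=3))
E
```

```text
t 22.70 tool bay (-37.9,85.1) z 22.7 th -0.0 F [-0.6 -0.3  0.2] w 0.7
scene fit c [-21.5   2.8] th -5.0 [-11. 121.] [ -31.9 -115.4] [ 31. 237.]
  bar_left [[-10.0, 125.0]]
  bar_right [[-28.0, -117.0]]
top fit c [-29.9 -59.8] th -5.4 [-24.4  -1.7] [ -35.4 -118. ] [ 26. 117.]
  bar_left []
  bar_right [[-32.0, -120.0]]
scene fit c [-20.5   4.5] th -4.8 [-10.4 125.3] [ -30.6 -116.4] [ 30. 243.]
  bar_left [[-12.0, 126.0]]
  bar_right [[-29.0, -117.0], [-1.0, -5.0]]
```

View pics/s4.png

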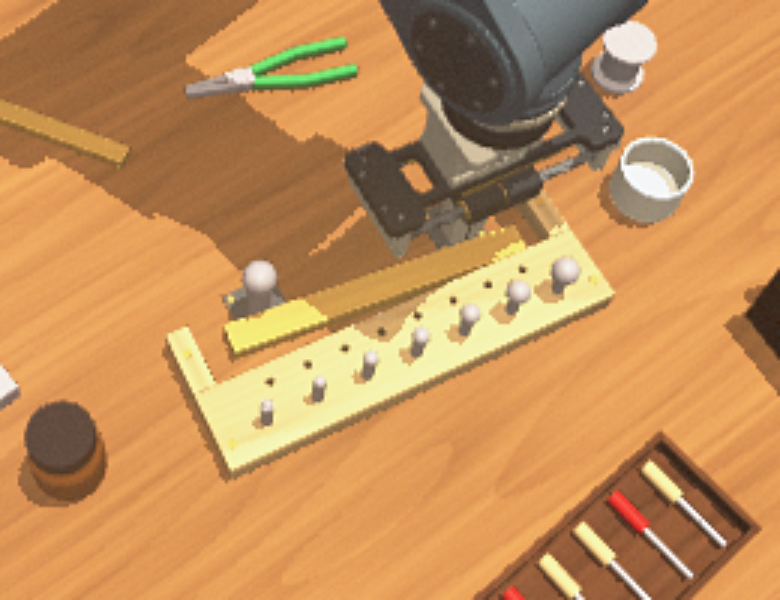

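The bar's left end, at about (515,240) px, is against the block. The right end, at about (235,335), sits behind the stake and still stands off the block. Next I'll push just left of the stake.

jog_arm(steps=[[[10,0,0],[0,0,0]],[[8,-25,0],[0,0,0]],[[0,-40,0],[0,0,0]],[[0,-40,0],[0,0,0]],[[0,-27,0],[0,0,0]],[[-6,0,0],[0,0,0]],[[-4,0,0],[0,0,0]],[[-4,0,0],[0,0,0]],[[-4,0,0],[0,0,0]],[[-3,0,0],[0,0,0]],[[0,0,0],[0,0,0]]])

```text
clock: 24.72
tcp_pos: [597.8, 10.2, 22.6]
tool_rot: [[-0.986, 0.168, 0.001], [0.168, 0.986, -0.0], [-0.001, 0.0, -1.0]]
contact_force: [0.8, 0.0, -0.4]
gripper_width: 0.7
grip_force: 0.0
```

```bash
python3 - <<'E'
from h import *
show(); fit2(("scene","top","scene"),(-18,0))
E
```

```text
t 24.73 tool bay (-35.1,-46.7) z 22.6 th 0.0 F [ 0.8  0.  -0.4] w 0.7
scene fit c [-17.1   5.5] th -0.5 [-16.  126.8] [ -18.1 -115.8] [ 27. 243.]
  bar_left [[-16.0, 127.0]]
  bar_right [[-11.0, -115.0]]
  bar_left [[-15.0, 126.0]]
  bar_right []
scene fit c [-15.5   5.5] th 0.1 [-15.7 126.9] [ -15.4 -115.9] [ 26. 243.]
  bar_left [[-13.0, 124.0]]
  bar_right [[-11.0, -115.0], [-48.0, 143.0]]
```

jog_arm(steps=[[[12,0,0],[0,0,0]],[[0,27,0],[0,0,0]],[[0,25,0],[0,0,0]],[[0,0,0],[0,0,0]],[[0,0,0],[0,0,0]],[[0,0,0],[0,0,0]],[[0,0,0],[0,0,0]],[[-6,0,0],[0,0,0]],[[-4,0,0],[0,0,0]],[[-3,0,0],[0,0,0]],[[-1,0,0],[0,0,0]],[[-1,0,0],[0,0,0]]], fingers=93)

```text
clock: 26.82
tcp_pos: [608.0, 61.1, 22.3]
tool_rot: [[-0.986, 0.168, -0.003], [0.168, 0.986, 0.0], [0.003, -0.0, -1.0]]
contact_force: [-8.7, 2.5, 5.0]
gripper_width: 92.6
grip_force: 4.1
```

```bash
python3 - <<'E'
from h import *
show(); fit2(("scene",),(-15,0))
E
```

```text
t 26.82 tool bay (-33.6,5.2) z 22.3 th 0.0 F [-8.7  2.5  5. ] w 92.6
  bar_left [[-13.0, 127.0], [-9.0, 2.0]]
  bar_right [[-10.0, -117.0], [-50.0, -140.0]]
```

jog_arm(steps=[[[-1,0,0],[0,0,0]],[[-1,0,0],[0,0,0]],[[0,0,0],[0,0,0]]])

```text
clock: 27.4
tcp_pos: [608.6, 61.1, 22.3]
tool_rot: [[-0.986, 0.169, -0.006], [0.169, 0.986, 0.001], [0.006, -0.0, -1.0]]
contact_force: [-14.4, 4.2, 8.9]
gripper_width: 93.0
grip_force: 7.1
```

jog_arm(steps=[[[4,0,0],[0,0,0]],[[12,0,0],[0,0,0]],[[0,0,-30],[0,0,0]],[[0,0,-50],[0,0,0]],[[0,0,-60],[0,0,0]],[[40,0,-30],[0,0,0]],[[50,0,0],[0,0,0]],[[50,0,0],[0,0,0]],[[50,0,0],[0,0,0]],[[30,0,0],[0,0,0]],[[0,0,0],[0,0,0]]])

```text
clock: 28.78
tcp_pos: [376.8, 100.3, 192.8]
tool_rot: [[-0.986, 0.167, 0.001], [0.167, 0.986, 0.0], [-0.001, 0.0, -1.0]]
contact_force: [-0.1, 0.6, -0.6]
gripper_width: 92.9
grip_force: 0.0
```

```bash
python3 - <<'E'
from h import *
show(); fit2(("scene","top"),(-12,0))
for n,sl in (("top",np.s_[90:215,150:350]),):
    p=viewer.capture(n);cv2.imwrite("pics/f5.png",cv2.resize(p["frame"][sl],None,fx=4,fy=4,interpolation=cv2.INTER_CUBIC))
p=viewer.capture("scene");cv2.imwrite("pics/f6.png",cv2.resize(p["frame"][150:350,190:450],None,fx=3,fy=3))
for t,o in dict(pot=(674,288),spool=(573,355),block=(505,-236),jar=(602,-199),pliers=(406,107),clamp=(399,-212),caliper=(461,359)).items():
    print(t,[np.round(np.array(q)[:2]-o,0).tolist() for q in near(viewer.landmark_of(p,t),np.array(o))])
E
```

```text
t 28.77 tool bay (-268.1,4.9) z 192.8 th 0.1 F [-0.1  0.6 -0.6] w 92.9
scene fit c [-14.    6.2] th -0.3 [-13.4 125.4] [ -14.6 -112.9] [ 22. 238.]
  bar_left [[-13.0, 127.0]]
  bar_right [[-8.0, -115.0]]
top fit c [-14.9   2.1] th -0.5 [-13.8 120.8] [ -16.  -116.5] [ 26. 237.]
  bar_left [[-12.0, 126.0]]
  bar_right [[-12.0, -119.0]]
pot [[1.0, -4.0]]
spool [[-1.0, 5.0]]
block [[4.0, 2.0]]
jar [[-2.0, -4.0]]
pliers [[-2.0, -2.0]]
clamp [[-2.0, 2.0]]
caliper [[2.0, -1.0]]
```

View pics/f6.png

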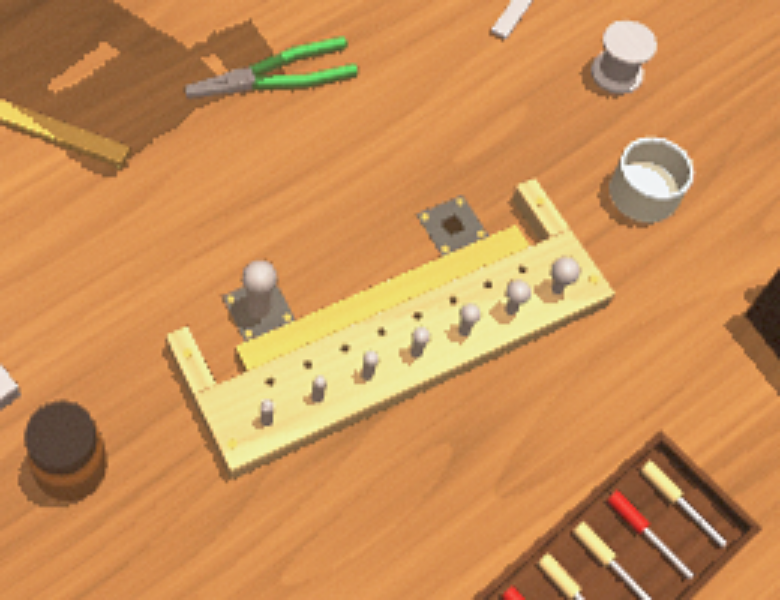

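View pics/f5.png

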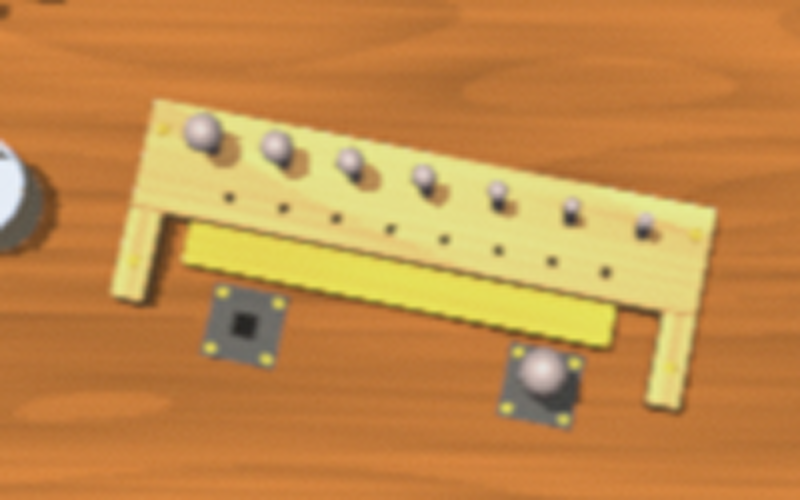

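Both views show the bar, from about (182,245) to (615,325) px in the top crop, flat against the block's front face and parallel to it. There is a gap to each cheek, and the hand is clear. The bystanders that the network found again have not moved.

```bash
python3 -c "
from workcell import hand_in
print(hand_in())"
```

```text
the job is handed in; nothing more can be done
None
```

The brass bar lies flat against the punch block between the cheeks, slid in stake-side end first without lifting; the other tools are in place, the hand is clear, and the job is handed in at about 29 s.

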